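# Wedge the zoetrope's board up to the height gauge

## Robot

A 7-joint arm with a two-finger parallel gripper is mounted at the origin on the work surface. World frame = base frame: x ahead of the robot, y to its left, z up, the work surface at z = 0. Lengths are in m, angles in rad, forces in N, time in s.
With the tool pointing down it reaches from about 0.425 to 0.875 m from the base axis. Payload 9.9 kg.
Tool frame: the origin (TCP) lies on the centre line of the jaws, within the pads' length; the fingertips stand 22 mm ahead of it and the grasp point (between the pads) lies 3 mm ahead of it; z points along the fingers, y is the direction in which the jaws open and shut (so a half turn about z gives the same grasp; the last joint's range is limited). The gripper opens to 85 mm and grips with 20 to 120 N. Pads are 22 mm wide; open, the fingers measure 114 mm over their backs; the gripper's body (76 mm by 85 mm) begins 54 mm behind the grasp point. The pads swing forward as they close: fully open they stand 13 mm farther back than shut.
Start: joints at [-1.3, 0.576, 0.025, 1.437, -0.015, 1.129, -0.057], TCP at [0.234, 0.633, 0.253] pointing down, gripper open.
Joint ranges: [-2.76, 2.76], [-0.34, 2.15], [-1.52, 1.57], [0.19, 2.46], [-1.09, 4.23], [0.17, 1.99], [-2.82, 2.82]. Speed limits (rad/s): [2.22, 2.22, 3.01, 3.01, 3.14, 3.14, 3.14].

## Interface

Orientations are given as a rotation vector (axis times angle).
In Python, from bench import status, viewer, env gives the robot as it stands. The module is installed in compiled form; this text tells all that it offers.
- The arm moves only by the shell command python3 -m creep 'ROWS' [FORCE]. ROWS is a JSON object of lists of equal length, an entry for each row: "travel": the shift along the tool's x, y, z in mm, a list of three; "twist": the turn about the tool's z in rad; "fingers": the opening, from 0 (shut) to 1 (fully open). In form: {"travel": [[tx, ty, tz], ...], "twist": [twist, ...], "fingers": [fingers, ...]}. A call has exactly 10 rows; each row is the pose to reach, as a shift and turn from the pose commanded when the call began, along the tool's axes at that moment; what a row does not reach only later rows make up. A row lasts 1/12 s, in which the tool goes at most 41.7 mm and 7.16 degrees, less where a joint would pass 70% of its speed; a pose out of reach is approached as far as the arm can. A call with a gripper value outside its range is refused whole. The fingers move at their own pace and stop on an object; FORCE is the grip in N (left out, the last holds). Time passes only in rows, so rows that repeat a pose let the fingers close, or fill a call up. It gives the time, the measured TCP pose, the force and the opening at its end, in the units of the state.
- status.get_state(): the state, without advancing time (a new reading comes with each control period).
- viewer.snapshot(name): name is "side" or "top" or "wrist"; returns a dict with "image" (400x640x3 uint8, red, green, blue), "vfov" (degrees; the focal length in pixels is half the picture's height over the tangent of half this angle, whatever the lens; pixels are square), "cx", "cy" (the principal point, pixels), "D" ([k1, k2, p1, p2, k3] as OpenCV has them; the pictures are not rectified), "R" (3x3) and "t" (3): a world point X has camera coordinates R X + t. Camera axes: x right, y down, z forward; pixel columns grow to the right and rows downward; lengths in m; the calibration is good to about 2 mm. A picture is of the moment at which its call begins. There is no depth.
- env.job_done(): hands the job in, once; it reports no verdict.
The state is a dict: "time_s": time; "joint_positions": joint angles; "joint_vel": joint speeds; "tau": joint torques, N m; "tcp_pos": TCP position; "eef_rot": TCP orientation; "contact_force": force on the tool from outside, world axes, zero at the start; "torque": the same for the moment, N m; "grip_width": opening from 0.0 (shut) to 1.0 (fully open).
Only numpy, scipy, OpenCV 4.12 (cv2) and the standard library are available. Lean on these libraries where they do the work, as an engineer would, in place of code of your own. Each camera call takes 0.05 s, during which the arm holds its last target.

## Task

The zoetrope's turntable runs out of level: slide the long slim wooden wedge, thin end first, lying flat on the bench, in under the middle of the free end of the green board, and drive it straight in until the board has risen to just touch the tip of the height gauge's pointer. Stop at a light touch, without forcing the board against the pointer, then let go and leave the wedge there carrying the board. Raise the zoetrope with the wedge alone, keeping its heel at the stop strip, and do not disturb the gauge or the other things on the bench.

Things in the scene. Friction and masses are not known exactly. Their poses are not given: they have to be found in the camera images.
- stand: The zoetrope, 0.6 to 1.05 kg, loose: green board 360 x 150 x 12 mm on feet 20 mm tall. Origin: on the bench below the middle of the free end's edge; +x runs along the board to the stop, y across, z up. A full-width cross foot stands at the far end; the two other feet, 90 mm from the free end, stand 42 to 74 mm either side of the centre line, so the middle is open for the wedge.
- drum_top (a point): Middle of the top of the black slotted drum on the board: 255 mm from the free end, 141 mm above the bench; its turntable is 176 mm across. Between drum and free end lies a blue-topped crank wheel, 72 mm across, centred 131 mm from the free end, its knob 77 mm above the bench.
- free_end (a point): Middle of the lower edge of the board's free end, the edge that rides up on the wedge: 20 mm above the bench at the start. The board's top face is 12 mm above it. Axes as the stand's.
- touch_spot (a point): The point of the board's top face, on the centre line 45 mm in from the free end, that rises to the pointer's tip; 32 mm above the bench at the start. Axes as the stand's.
- heel (a point): Middle of the bottom outer edge of the cross foot, 360 mm from the free end, at the stop strip. When the free end is raised the whole stand tips about this edge.
- stop: Plywood strip 40 x 220 x 10 mm screwed to the bench behind the cross foot, against which the stand is backed when the wedge is pushed. Origin: bottom middle of the edge that faces the foot; axes as the stand's.
- gauge: Surface gauge fixed beside the board: steel base 62 x 74 x 26 mm, upright post 10 mm thick and 156 mm tall, and a clamped sleeve with a 6 mm rod that reaches level over the board, 26 mm higher than the pointer's tip, then bends down. Origin: centre of the base's underside; +y runs along the rod to the board's centre line, 140 mm away. Delicate: at most 5 N from the board on its pointer.
- pointer_tip (a point): Lowest point of the ball (8 mm across) at the end of the gauge's pointer, the height mark: 37 to 44 mm above the bench, straight above touch_spot.
- pointer (a joint): Height setting of the pointer on its post (m): 0 puts the tip 37 mm above the bench. Clamped; do not move it.
- wedge: The long slim beech wedge, 160 mm long, 36 mm wide, about 100 g, tapered evenly from 6 mm thick at the thin end to 46 mm (1 in 4). Origin: centre of the flat underside; thin end at +x, 80 mm away, z up. Stays by friction where it is left.
- wedge_tip (a point): Middle of the wedge's thin end, on its underside. It slides freely until 56 mm under the board's end; from there it lifts that end 1 mm per 4 mm (the touch spot 0.875 as much), taking a push of about 3 to 12 N. Once the board meets the pointer, each newton on the pointer adds 1 to 1.7 N to that push, about 1 N per further millimetre.
- strip: Plain beech packing strip of even thickness, 125 x 36 x 18 mm, lying near the wedge; bystander. Origin: centre of the underside.
- stub: Short steep beech wedge offcut, 64 mm long, 36 mm wide, 6 to 46 mm thick, lying near the long wedge; bystander. Origin: centre of the underside, thin end at +x.
- spare_wheel: Plain wooden wheel 72 mm across, 8 mm thick, lying flat; bystander. Origin: centre of the underside.
Things that resemble listed ones, but are neither listed nor needed, are in the scene too. Leave any orange look-alike of the wedge alone.

How it is judged:
By the outcome, as a careful person would: the job done as asked, in the order asked, and still so for the second after the job is handed in, with the robot touching nothing.
It also fails if it takes over 67 s, if anything falls off the work surface, if the arm or the gripper's body presses on something with over 40 N, if the wrist force passes 120 N, or if a joint passes its speed limit or range.

## Working session

There is one attempt and no reset: what is moved stays moved. The work goes in short steps, Python scripts to look and compute and a shell command to move; the robot and the scene stay as the last step left them, time stands still between calls to the robot, and variables do not carry over. Pictures are saved under pics/ and viewed, and the job is handed in when it is done.

```bash
mkdir -p pics; cat > h.py <<'E'
import numpy as np, cv2
from bench import status, viewer, env
def snap(n,f):
    s=viewer.snapshot(n); cv2.imwrite('pics/'+f,cv2.cvtColor(s['image'],cv2.COLOR_RGB2BGR)); 
    import pickle; pickle.dump(s,open('pics/'+f[:-4]+'.pkl','wb')); return s
def K(s):
    h=s['image'].shape[0]; f=h/2/np.tan(np.radians(s['vfov'])/2)
    return np.array([[f,0,s['cx']],[0,f,s['cy']],[0,0,1.]])
def proj(s,P):
    P=np.asarray(P,float).reshape(-1,3); R=np.array(s['R']); t=np.array(s['t'])
    return cv2.projectPoints(P,cv2.Rodrigues(R)[0],t,K(s),np.array(s['D'],float))[0].reshape(-1,2)
def back(s,uv,z):
    uv=np.asarray(uv,float).reshape(-1,1,2)
    n=cv2.undistortPoints(uv,K(s),np.array(s['D'],float)).reshape(-1,2)
    R=np.array(s['R']);t=np.array(s['t']); c=-R.T@t
    d=np.c_[n,np.ones(len(n))]@R
    return c+d*((z-c[2])/d[:,2])[:,None]
def load(f):
    import pickle; return pickle.load(open('pics/'+f+'.pkl','rb'))
E
python3 - <<'E'
from h import *
for n in ('side','top','wrist'):
    s=snap(n,n+'0.png'); print(n,s['vfov'],-np.array(s['R']).T@s['t'],s['D'])
print(status.get_state())
E
```

```text
side 49.8813143597893 [ 0.30783371 -1.03845754  1.04827922] [-0.04225945  0.          0.          0.          0.        ]
top 46.16230784552533 [ 0.27505303 -0.08705058  1.78894451] [0.03636233 0.         0.         0.         0.        ]
wrist 69.89023564531036 [0.16689008 0.65641239 0.37238997] [0.01273717 0.         0.         0.         0.        ]
{'time_s': 0.15, 'joint_positions': array([-1.29982182,  0.57636693,  0.02482161,  1.4376974 , -0.01499753,
        1.12898128, -0.05651523]), 'joint_vel': array([-6.44104228e-04, -4.06245825e-03, -6.15954307e-04, -2.59202345e-03,
        4.95494159e-04, -2.75554926e-03,  4.76045120e-05]), 'tau': array([ 3.96125077e-03, -7.66263843e+01,  2.25336403e+00, -2.86186105e+01,
        1.56164425e-02,  9.82774218e-03,  1.60106731e-05]), 'tcp_pos': array([0.2343496 , 0.63269055, 0.25262748]), 'eef_rot': array([-5.54265029e-01, -3.09213312e+00,  1.97401004e-03]), 'contact_force': array([ 0.08278577, -0.00943399,  0.3614769 ]), 'torque': array([-0.01451239, -0.00646425, -0.03588458]), 'grip_width': 0.9984607036802321}
```

View pics/side0.png

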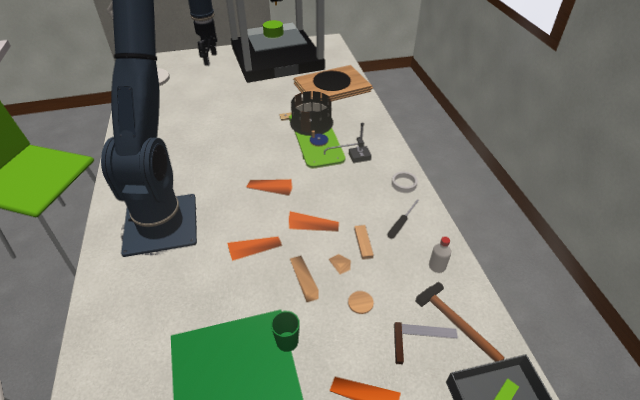

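View pics/top0.png

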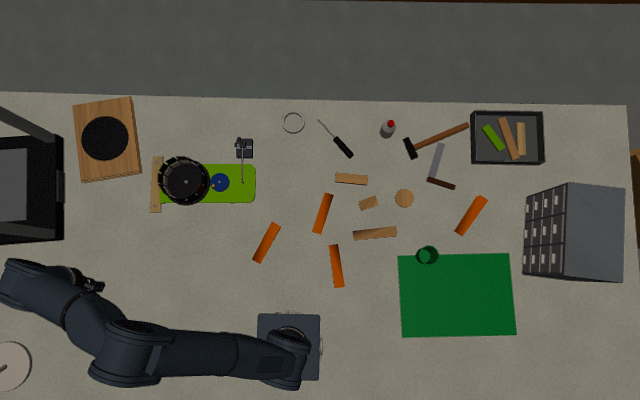

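View pics/wrist0.png

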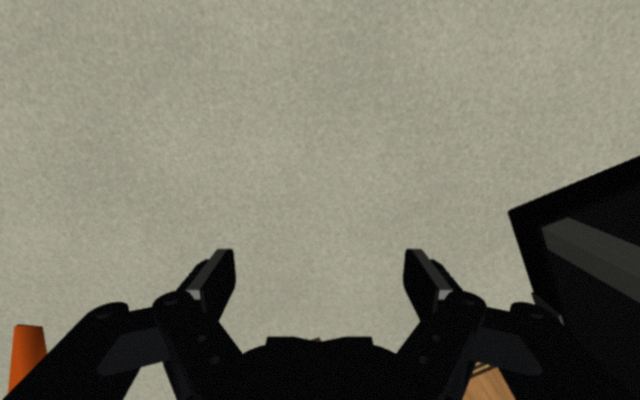

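```bash
python3 - <<'E'
from h import *
a=cv2.imread('pics/top0.png'); cv2.imwrite('pics/ta.png',cv2.resize(a[165:275,300:420],None,fx=6,fy=5.4,interpolation=cv2.INTER_CUBIC)) 
cv2.imwrite('pics/tb.png',cv2.resize(a[130:220,140:270],None,fx=6,fy=6,interpolation=cv2.INTER_CUBIC))
a=cv2.imread('pics/side0.png'); cv2.imwrite('pics/sa.png',cv2.resize(a[180:320,220:400],None,fx=4,fy=4,interpolation=cv2.INTER_CUBIC))
cv2.imwrite('pics/sb.png',cv2.resize(a[80:180,270:390],None,fx=6,fy=6,interpolation=cv2.INTER_CUBIC))
E
```

```text
(no output)
```

View pics/ta.png

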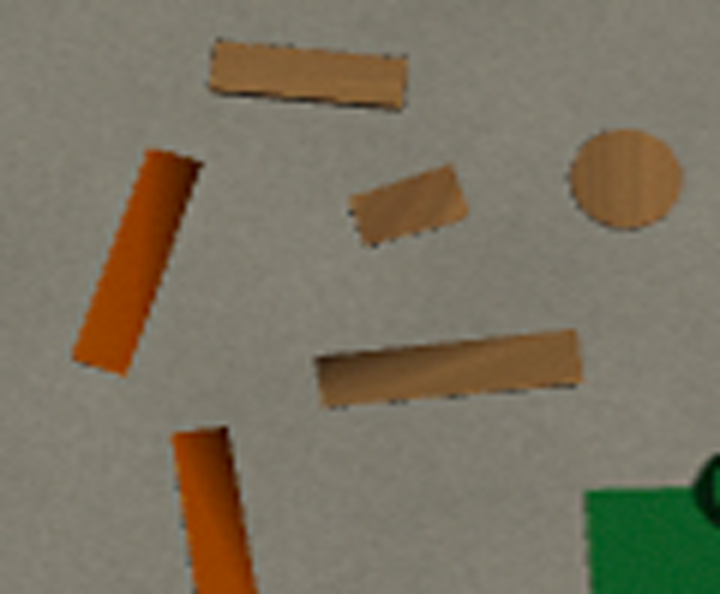

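View pics/tb.png

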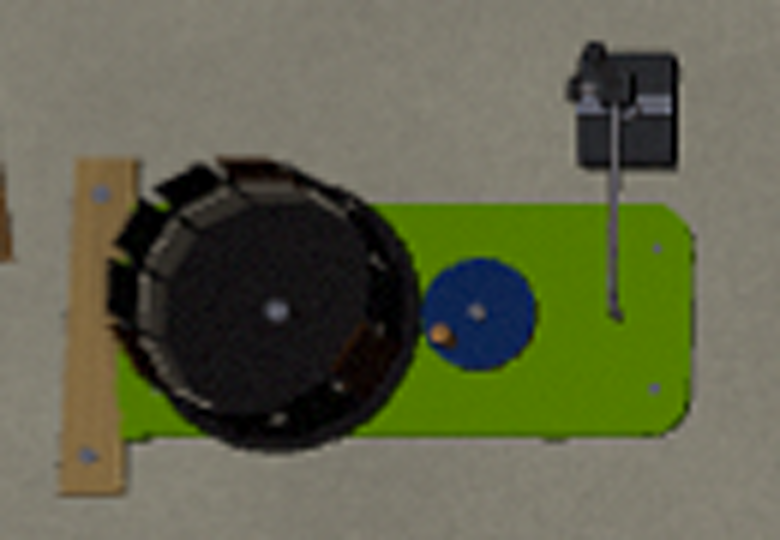

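View pics/sa.png

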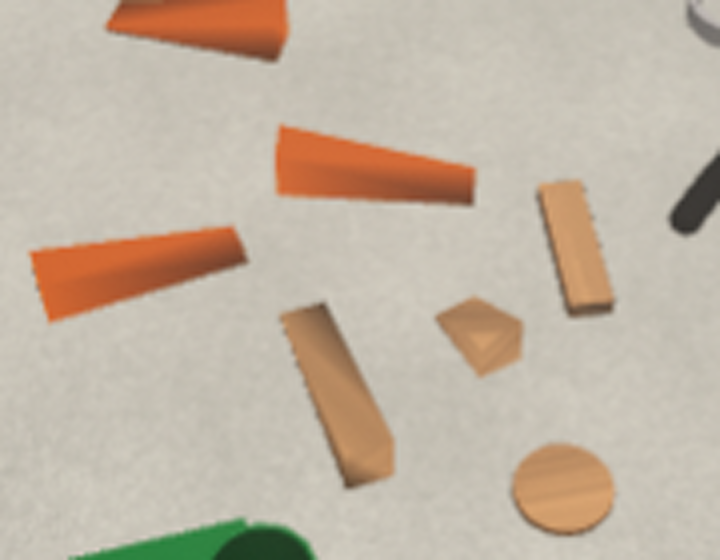

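View pics/sb.png

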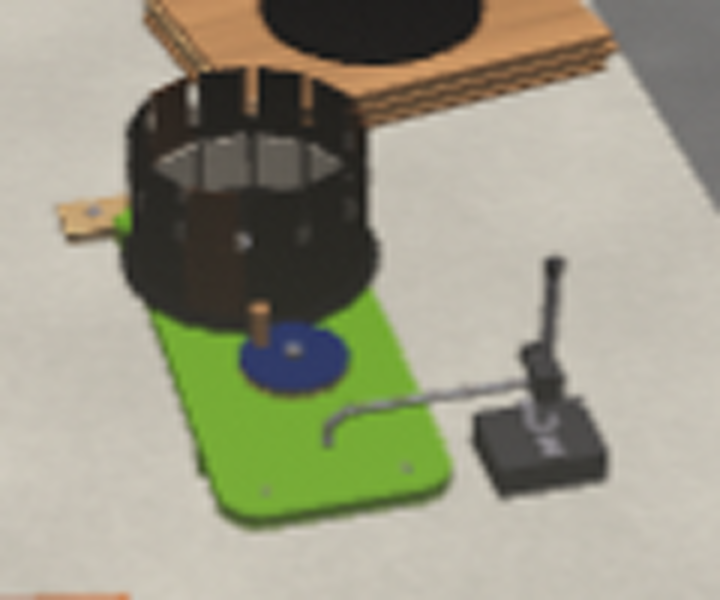

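```bash
python3 - <<'E'
from h import *
s=load('top0')
def p(n,uv,z): print(n,np.round(back(s,uv,z)*1000,1).tolist())
a=lambda x,y:(300+x/6-.5,165+y/5.4-.5)
b=lambda x,y:(140+x/6-.5,130+y/6-.5)
p('thin',[a(315,357),a(328,408)],.006)
p('thick',[a(576,330),a(581,383)],.046)
p('board top edge(+x)',[b(380,204),b(650,204)],.032)
p('board low edge',[b(140,438),b(650,437)],.032)
p('free',[b(693,300),b(693,380)],.032)
p('ball',[b(615,315)],.045)
p('drum',[b(277,311)],.06)
p('blue',[b(478,311)],.045)
p('stopface',[b(138,160),b(126,492)],.01)
p('gauge base',[b(578,52),b(678,52),b(678,168),b(578,168)],.026)
p('orange1',[a(145,148),a(205,160),a(126,376),a(73,358)],.02)
p('orange2',[a(172,433),a(226,427)],.01)
s=load('side0')
c=lambda x,y:(220+x/4-.5,180+y/4-.5)
d=lambda x,y:(270+x/6-.5,80+y/6-.5)
p('side thin',[c(281,314),c(325,302)],.006)
p('side thick',[c(347,488),c(394,470)],.0)
p('side free bottom',[d(255,530),d(432,505)],.02)
p('ball',[d(328,445)],.04)
p('side edge',[d(155,315),d(210,490)],.032)
p('side edge',[d(385,325),d(450,460)],.032)
E
```

```text
thin [[427.3, -232.7, 6.0], [391.7, -241.3, 6.0]]
thick [[446.3, -391.1, 46.0], [409.8, -394.0, 46.0]]
board top edge(+x) [[669.2, 341.8, 32.0], [673.3, 170.5, 32.0]]
board low edge [[515.6, 482.9, 32.0], [523.4, 164.1, 32.0]]
free [[611.7, 140.6, 32.0], [560.3, 138.5, 32.0]]
ball [[598.5, 187.5, 45.0]]
drum [[593.3, 394.8, 60.0]]
blue [[599.0, 273.5, 45.0]]
stopface [[699.3, 503.7, 10.0], [483.9, 496.5, 10.0]]
gauge base [[773.6, 221.8, 26.0], [775.2, 157.5, 26.0], [698.6, 154.4, 26.0], [697.1, 218.3, 26.0]]
orange1 [[571.8, -121.8, 20.0], [564.1, -160.2, 20.0], [410.2, -113.0, 20.0], [422.0, -79.4, 20.0]]
orange2 [[371.7, -142.9, 10.0], [376.7, -176.8, 10.0]]
side thin [[394.6, -236.9, 6.0], [429.4, -232.9, 6.0]]
side thick [[413.9, -393.2, 0.0], [449.2, -386.0, 0.0]]
side free bottom [[544.8, 143.0, 20.0], [656.4, 141.8, 20.0]]
ball [[601.4, 189.4, 40.0]]
side edge [[522.9, 359.4, 32.0], [522.9, 172.4, 32.0]]
side edge [[669.4, 314.1, 32.0], [674.4, 167.7, 32.0]]
```

```bash
cat >> h.py <<'E'
from scipy.spatial.transform import Rotation as Ro
def rel(*targets,yaw=None):
    st=status.get_state(); R=Ro.from_rotvec(st['eef_rot']).as_matrix(); p=st['tcp_pos']
    ang=np.degrees(np.arctan2(R[1,1],R[0,1]))
    print('t',round(st['time_s'],2),'tcp',np.round(p*1000,1),'tooly deg',round(ang,2),'z',np.round(R[:,2],4),'F',np.round(st['contact_force'],2),'grip',round(st['grip_width'],3),'j',np.round(st['joint_positions'],2))
    for t in targets: print('  tool shift',np.round(R.T@(np.array(t)-p*1000),1))
    if yaw is not None: print('  twist',round(np.radians(ang-yaw),4))
E
python3 -c "
from h import *
rel([530,350,253],[600,0,253],yaw=6.6)"
```

```text
t 0.15 tcp [234.3 632.7 252.6] tooly deg 69.68 z [-4.0e-04 -1.2e-03 -1.0e+00] F [ 0.08 -0.01  0.36] grip 0.998 j [-1.3   0.58  0.02  1.44 -0.01  1.13 -0.06]
  tool shift [-3.754e+02 -1.624e+02 -1.000e-01]
  tool shift [-5.626e+02 -4.663e+02  2.000e-01]
  twist 1.1009
```

```bash
python3 -m creep '{"travel": [[-37,-16,0],[-75,-32,0],[-112,-48,0],[-150,-64,0],[-187,-81,0],[-225,-97,0],[-262,-113,0],[-300,-130,0],[-337,-146,0],[-375,-162,0]], "twist": [0.11,0.22,0.33,0.44,0.55,0.66,0.77,0.88,0.99,1.10], "fingers": [1,1,1,1,1,1,1,1,1,1]}' 60
python3 -c "
from h import *
rel([600,0,253],[520,-260,253],[430,-360,200],yaw=6.6)"
```

```text
time_s: 0.98
tcp_pos: [0.5308, 0.3493, 0.2533]
eef_rot: [-2.095, -2.341, 0.0]
contact_force: [0.3, 1.4, -1.3]
grip_width: 1.001
t 0.98 tcp [530.8 349.3 253.3] tooly deg 6.36 z [-2.e-04  1.e-04 -1.e+00] F [ 0.35  1.42 -1.29] grip 1.001 j [-0.86  0.54  0.34  1.56 -0.2   1.08 -0.36]
  tool shift [-3.548e+02  3.010e+01  2.000e-01]
  tool shift [-6.043e+02 -7.820e+01  2.000e-01]
  tool shift [-693.8 -178.7   53.2]
  twist -0.0042
```

```bash
python3 -m creep '{"travel": [[36,3,0],[71,6,0],[107,9,0],[142,12,0],[178,15,0],[213,18,0],[249,21,0],[284,24,0],[320,27,0],[355,30,0]], "twist": [0,0,0,0,0,0,0,0,0,0], "fingers": [1,1,1,1,1,1,1,1,1,1]}'
python3 -c "
from h import *
rel([600,0,253],[520,-260,253],[430,-360,200],yaw=6.6)"
```

```text
time_s: 1.82
tcp_pos: [0.5177, 0.7086, 0.2532]
eef_rot: [-2.088, -2.347, 0.0]
contact_force: [0.5, 1.2, 0.2]
grip_width: 0.999
t 1.82 tcp [517.7 708.6 253.2] tooly deg 6.68 z [-2.e-04  2.e-04 -1.e+00] F [0.48 1.15 0.24] grip 0.999 j [-1.07  0.99  0.32  0.62 -0.27  1.56 -0.77]
  tool shift [-7.133e+02 -7.000e-01  1.000e-01]
  tool shift [-9.623e+02 -1.104e+02  1.000e-01]
  tool shift [-1051.1  -211.4    53.1]
  twist 0.0015
```

```bash
python3 -m creep '{"travel": [[-40,0,0],[-80,0,0],[-120,0,0],[-160,0,0],[-200,0,0],[-240,0,0],[-280,0,0],[-320,0,0],[-360,0,0],[-400,0,0]], "twist": [0,0,0,0,0,0,0,0,0,0], "fingers": [1,1,1,1,1,1,1,1,1,1]}'
python3 -m creep '{"travel": [[-40,0,0],[-80,0,0],[-120,0,0],[-160,0,0],[-200,0,0],[-240,0,0],[-275,-5,0],[-310,-15,0],[-345,-30,0],[-380,-45,0]], "twist": [0,0,0,0,0,0,0,0,0,0], "fingers": [1,1,1,1,1,1,1,1,1,1]}'
python3 -c "
from h import *
rel([520,-260,253],[430,-340,200],yaw=6.6)"
```

```text
time_s: 2.65
tcp_pos: [0.5645, 0.3077, 0.2531]
eef_rot: [-2.089, -2.347, 0.0]
contact_force: [0.3, 0.2, 0.3]
grip_width: 1.002
time_s: 3.48
tcp_pos: [0.5635, -0.0747, 0.253]
eef_rot: [-2.089, -2.346, 0.001]
contact_force: [0.8, -0.5, 0.2]
grip_width: 1.001
t 3.48 tcp [563.5 -74.7 253. ] tooly deg 6.65 z [-4.e-04 -1.e-04 -1.e+00] F [ 0.8  -0.53  0.23] grip 1.001 j [-0.2   0.44  0.37  1.73 -0.18  1.    0.35]
  tool shift [-1.79e+02 -6.47e+01  1.00e-01]
  tool shift [-248.  -163.3   53.1]
  twist 0.001
```

```bash
python3 -m creep '{"travel": [[-30,-17,0],[-60,-34,0],[-90,-50,0],[-120,-67,10],[-150,-84,20],[-180,-110,30],[-210,-135,40],[-240,-155,50],[-260,-165,60],[-274,-170,70]], "twist": [0,0,0,0,0,0,0,0,0,0], "fingers": [1,1,1,1,1,1,1,1,1,1]}'
python3 - <<'E'
from h import *
rel([426,-366,120],[426,-366,22])
s=snap('wrist','w1.png')
E
```

```text
time_s: 4.32
tcp_pos: [0.4245, -0.368, 0.183]
eef_rot: [2.094, 2.342, -0.002]
contact_force: [0.9, -0.5, 0.7]
grip_width: 1.004
t 4.32 tcp [ 424.5 -368.   183. ] tooly deg 6.41 z [-7.0e-04 -1.1e-03 -1.0e+00] F [ 0.93 -0.47  0.68] grip 1.004 j [ 0.39  0.51  0.36  1.84 -0.23  0.83  0.98]
  tool shift [ 1.8  1.7 63. ]
  tool shift [  1.9   1.8 161. ]
```

View pics/w1.png

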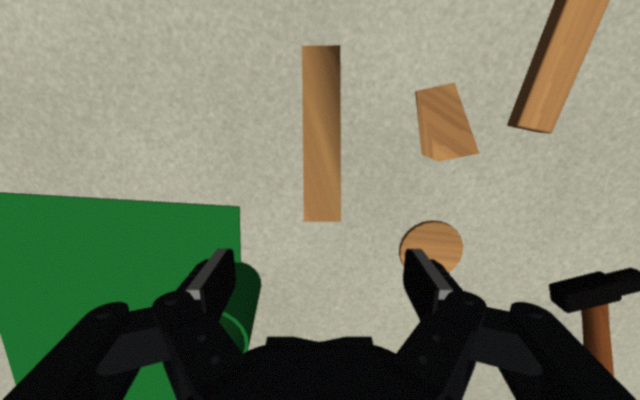

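```bash
python3 - <<'E'
from h import *
s=load('w1'); print(-np.array(s['R']).T@s['t'])
p=lambda n,uv,z:print(n,np.round(back(s,uv,z)*1000,1).tolist())
p('thin',[(302.5,45.5),(340,45.5)],.006)
p('thick',[(303.5,221),(341,221)],.046)
p('wheel left',[(400,248)],.008)
t=load('top0'); print(np.round(back(t,[(404,198)],.008)*1000),np.round(back(t,[(427,254),(418,250)],.05)*1000))
E
```

```text
[ 0.41751692 -0.29690739  0.30276663]
thin [[395.2, -238.6, 6.0], [429.8, -234.7, 6.0]]
thick [[413.4, -396.4, 46.0], [449.1, -392.3, 46.0]]
wheel left [[524.3, -431.3, 8.0]]
[[ 557. -431.    8.]] [[ 344. -506.   50.]
 [ 358. -473.   50.]]
```

```bash
python3 -c "
from h import *
rel([427.9,-366.6,26],yaw=6.76)"
python3 -m creep '{"travel": [[0.5,1,18],[1,2,36],[1,3,54],[1.8,3.2,72],[1.8,3.2,90],[1.8,3.2,108],[1.8,3.2,126],[1.8,3.2,140],[1.8,3.2,150],[1.8,3.2,157]], "twist": [-0.006,-0.006,-0.006,-0.006,-0.006,-0.006,-0.006,-0.006,-0.006,-0.006], "fingers": [1,1,1,1,1,1,1,1,1,1]}' 60
python3 - <<'E'
from h import *
rel([427.9,-366.6,26],yaw=6.76)
s=snap('wrist','w2.png')
E
```

```text
t 4.37 tcp [ 423.7 -369.4  181.3] tooly deg 6.34 z [-0.0026 -0.0014 -1.    ] F [-1.33 -1.75 -1.21] grip 1.001 j [ 0.39  0.51  0.36  1.84 -0.23  0.83  0.98]
  tool shift [  2.5   4.9 155.3]
  twist -0.0073
time_s: 5.2
tcp_pos: [0.4299, -0.3622, 0.0253]
eef_rot: [-2.081, -2.352, -0.0]
contact_force: [0.3, -0.5, -0.0]
grip_width: 1.001
t 5.2 tcp [ 429.9 -362.2   25.3] tooly deg 7.01 z [-8.e-04  9.e-04 -1.e+00] F [ 0.35 -0.54 -0.03] grip 1.001 j [ 0.47  0.73  0.24  1.97 -0.34  0.49  1.07]
  tool shift [-4.1 -2.6 -0.7]
  twist 0.0044
```

View pics/w2.png

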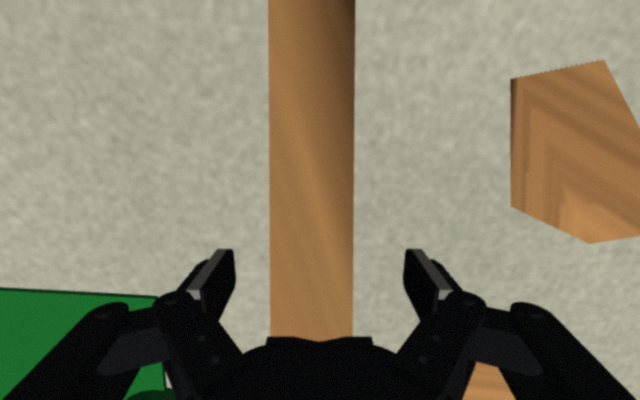

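```bash

python3 -m creep '{"travel": [[-2,-1.5,0],[-4,-2.5,0],[-4,-2.5,0],[-4,-2.5,0],[-4,-2.5,0],[-4,-2.5,0],[-4,-2.5,0],[-4,-2.5,0],[-4,-2.5,0],[-4,-2.5,0]], "twist": [0,0,0,0,0,0,0,0,0,0], "fingers": [1,1,1,0.3,0.2,0.2,0.2,0.2,0.2,0.2]}' 60
python3 - <<'E'
from h import *
rel([427.9,-366.6,26],yaw=6.76)
s=snap('wrist','w3.png')
E
```

```text
time_s: 6.08
tcp_pos: [0.4282, -0.3671, 0.0267]
eef_rot: [2.081, 2.353, 0.0]
contact_force: [-0.7, 0.6, 5.2]
grip_width: 0.416
t 6.08 tcp [ 428.2 -367.1   26.7] tooly deg 7.0 z [ 5.e-04 -2.e-04 -1.e+00] F [-0.68  0.57  5.22] grip 0.416 j [ 0.47  0.73  0.24  1.96 -0.34  0.49  1.08]
  tool shift [ 0.5 -0.2  0.7]
  twist 0.0042
```

View pics/w3.png

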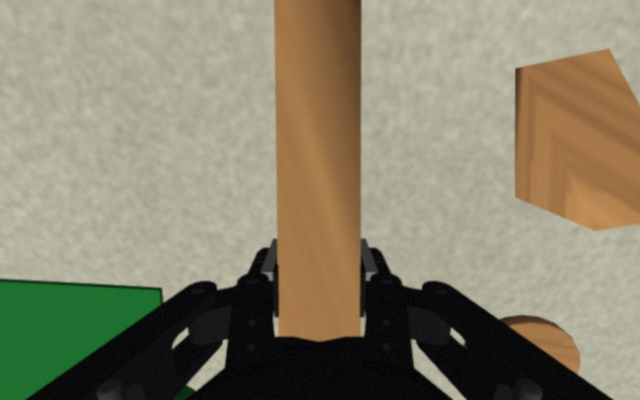

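```bash

python3 -m creep '{"travel": [[0,0,-8],[0,0,-20],[0,0,-32],[0,0,-44],[0,0,-56],[0,0,-68],[0,0,-80],[0,0,-90],[0,0,-100],[0,0,-100]], "twist": [0,0,0,0,0.02,0.04,0.06,0.08,0.092,0.092], "fingers": [0.2,0.2,0.2,0.2,0.2,0.2,0.2,0.2,0.2,0.2]}' 60
python3 - <<'E'
from h import *
rel([605,-40,126],yaw=1.7)
E
```

```text
time_s: 6.97
tcp_pos: [0.4286, -0.3676, 0.1282]
eef_rot: [2.187, 2.252, 0.0]
contact_force: [-1.1, 0.2, -1.4]
grip_width: 0.409
t 6.97 tcp [ 428.6 -367.6  128.2] tooly deg 1.68 z [ 0.002  -0.0016 -1.    ] F [-1.14  0.21 -1.38] grip 0.409 j [ 0.4   0.58  0.35  1.89 -0.3   0.71  0.95]
  tool shift [322.3 185.9   2.1]
  twist -0.0004
```

```bash

python3 -m creep '{"travel": [[32,19,0],[64,37,0],[97,56,0],[129,74,0],[161,93,0],[193,112,0],[226,130,0],[258,149,0],[290,167,0],[322,186,0]], "twist": [0,0,0,0,0,0,0,0,0,0], "fingers": [0.2,0.2,0.2,0.2,0.2,0.2,0.2,0.2,0.2,0.2]}' 60
python3 -m creep '{"travel": [[0,0,0],[0,0,0],[0,0,10],[0,0,20],[0,0,30],[0,0,40],[0,0,50],[0,0,60],[0,0,60],[0,0,60]], "twist": [0,0,0,0,0,0,0,0,0,0], "fingers": [0.2,0.2,0.2,0.2,0.2,0.2,0.2,0.2,0.2,0.2]}' 60
python3 - <<'E'
from h import *
rel([605,-40,27],yaw=1.7)
s=snap('wrist','w4.png');s=snap('side','s4.png');s=snap('top','t4.png')
a=cv2.imread('pics/side0.png'); a=cv2.imread('pics/s4.png')
cv2.imwrite('pics/s4a.png',cv2.resize(a[80:200,250:390],None,fx=5,fy=5,interpolation=cv2.INTER_CUBIC))
a=cv2.imread('pics/t4.png')
cv2.imwrite('pics/t4a.png',cv2.resize(a[130:230,150:310],None,fx=5,fy=5,interpolation=cv2.INTER_CUBIC))
E
```

```text
time_s: 7.8
tcp_pos: [0.6044, -0.0377, 0.1258]
eef_rot: [-2.187, -2.255, 0.001]
contact_force: [0.6, -0.5, -1.7]
grip_width: 0.416
time_s: 8.63
tcp_pos: [0.6038, -0.0398, 0.0655]
eef_rot: [-2.188, -2.253, 0.002]
contact_force: [0.2, 0.7, -0.9]
grip_width: 0.415
t 8.63 tcp [603.8 -39.8  65.5] tooly deg 1.7 z [-0.0015 -0.     -1.    ] F [ 0.22  0.68 -0.91] grip 0.415 j [-0.23  0.72  0.36  1.83 -0.39  0.66  0.38]
  tool shift [-0.2  1.3 38.5]
  twist -0.0001
```

View pics/w4.png

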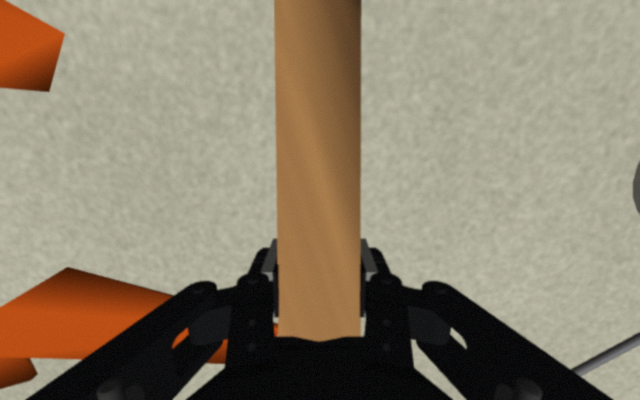

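View pics/s4a.png

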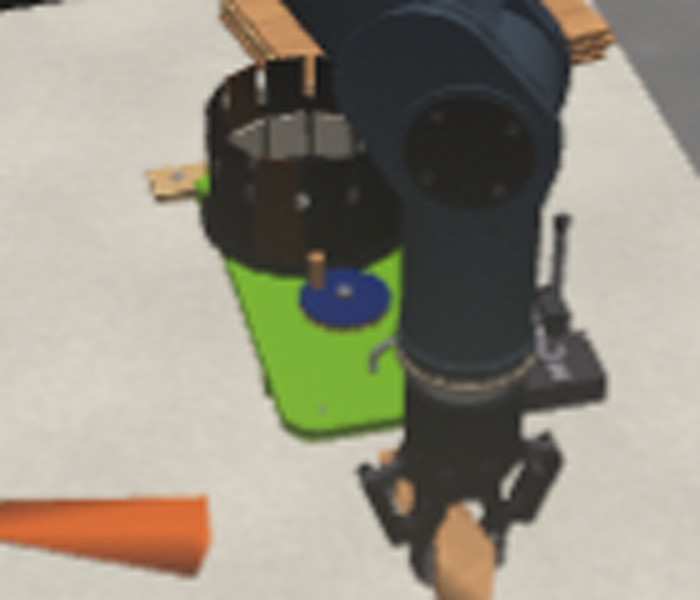

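View pics/t4a.png

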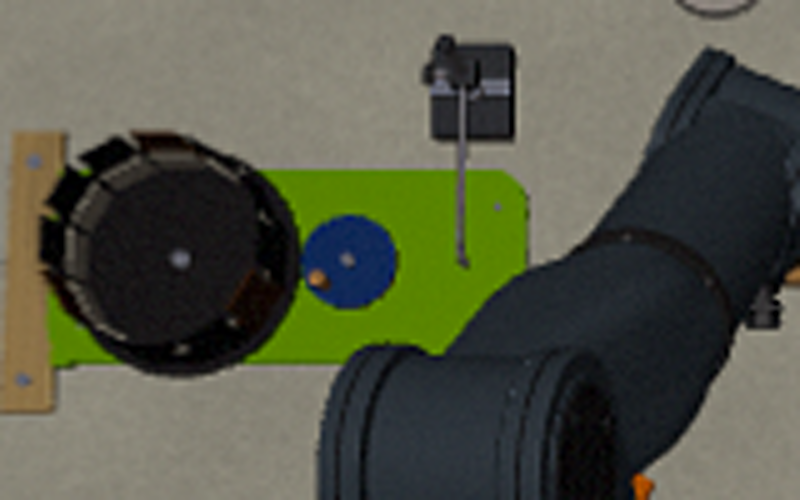

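```bash
python3 - <<'E'
from h import *
for n in ('w1','w3','w4'):
    s=load(n); print(n,-np.array(s['R']).T@s['t']); print(np.round(s['R'],3))
st=status.get_state(); print(np.round(Ro.from_rotvec(st['eef_rot']).as_matrix(),3))
E
```

```text
w1 [ 0.41751692 -0.29690739  0.30276663]
[[ 0.994  0.111 -0.002]
 [ 0.107 -0.952  0.288]
 [ 0.031 -0.286 -0.958]]
w3 [ 0.42027339 -0.29626353  0.14654054]
[[ 0.993  0.121 -0.   ]
 [ 0.116 -0.951  0.287]
 [ 0.034 -0.285 -0.958]]
w4 [0.60288159 0.03151705 0.1853691 ]
[[ 1.     0.029 -0.002]
 [ 0.028 -0.958  0.287]
 [ 0.006 -0.287 -0.958]]
[[-0.03   1.     0.001]
 [ 1.     0.03  -0.   ]
 [-0.     0.001 -1.   ]]
```

View pics/s4.png

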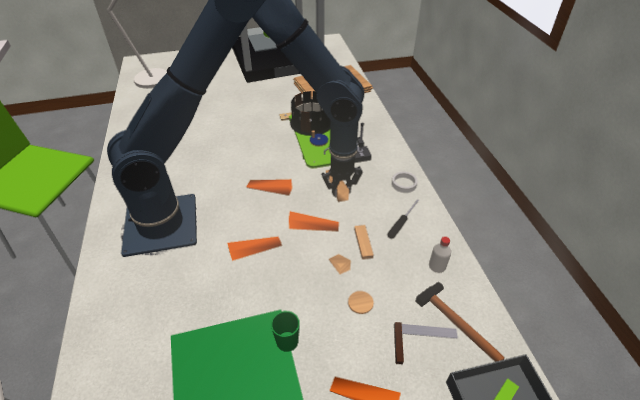

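View pics/t4.png

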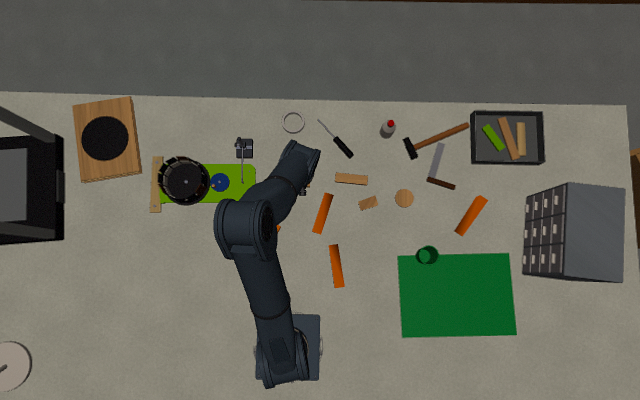

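```bash

python3 -m creep '{"travel": [[0,0,6],[0,0,12],[0,0,18],[0,0,24],[0,0,28],[0,0,31],[0,0,34],[0,0,36],[0,0,37],[0,0,38]], "twist": [0,0,0,0,0,0,0,0,0,0], "fingers": [0.2,0.2,0.2,0.2,0.2,0.2,0.2,0.2,0.2,0.2]}' 60
python3 - <<'E'
from h import *
rel([605,-40,27],yaw=1.7)
E
python3 -m creep '{"travel": [[5,0,0],[10,0,0],[15,0,0],[20,0,0],[20,0,0],[20,0,0],[20,0,0],[20,0,0],[20,0,0],[20,0,0]], "twist": [0,0,0,0,0,0,0,0,0,0], "fingers": [0.2,0.2,0.2,0.2,0.2,0.2,0.2,0.2,0.2,0.2]}' 60
python3 - <<'E'
from h import *
rel([605,-40,27],yaw=1.7)
s=snap('wrist','w5.png');s=snap('side','s5.png')
E
```

```text
time_s: 9.62
tcp_pos: [0.6043, -0.0397, 0.0283]
eef_rot: [2.188, 2.254, 0.0]
contact_force: [0.6, 0.4, -0.5]
grip_width: 0.417
t 9.62 tcp [604.3 -39.7  28.3] tooly deg 1.72 z [ 1.e-04 -1.e-04 -1.e+00] F [ 0.59  0.39 -0.5 ] grip 0.417 j [-0.21  0.77  0.32  1.85 -0.41  0.58  0.41]
  tool shift [-0.4  0.7  1.3]
  twist 0.0003
time_s: 10.45
tcp_pos: [0.6036, -0.02, 0.0283]
eef_rot: [2.188, 2.254, -0.0]
contact_force: [-0.5, 0.1, -0.6]
grip_width: 0.41
t 10.45 tcp [603.6 -20.   28.3] tooly deg 1.69 z [ 1.e-04 -2.e-04 -1.e+00] F [-0.46  0.1  -0.63] grip 0.41 j [-0.24  0.77  0.33  1.85 -0.42  0.58  0.38]
  tool shift [-20.    0.8   1.3]
  twist -0.0001
```

View pics/w5.png

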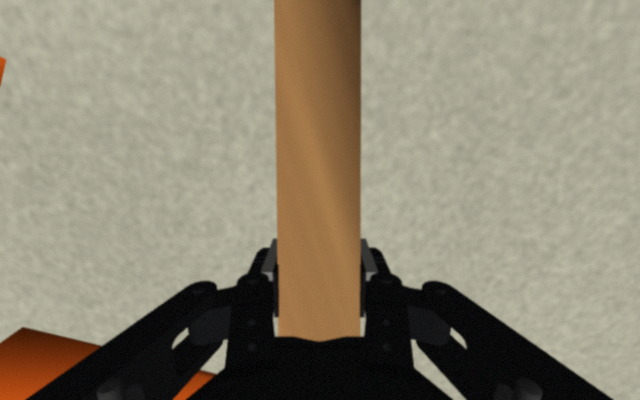

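```bash

python3 -m creep '{"travel": [[0,0.5,1.0],[0,0.8,1.4],[6,0.8,1.4],[12,0.8,1.4],[18,0.8,1.4],[24,0.8,1.4],[30,0.8,1.4],[35,0.8,1.4],[40,0.8,1.4],[40,0.8,1.4]], "twist": [0,0,0,0,0,0,0,0,0,0], "fingers": [0.2,0.2,0.2,0.2,0.2,0.2,0.2,0.2,0.2,0.2]}' 60
python3 - <<'E'
from h import *
s=snap('wrist','w6.png');rel();s=snap('side','s6.png');rel()
a=cv2.imread('pics/s6.png')
cv2.imwrite('pics/s6a.png',cv2.resize(a[100:210,270:390],None,fx=5,fy=5,interpolation=cv2.INTER_CUBIC))
E
```

```text
time_s: 11.38
tcp_pos: [0.6032, 0.0221, 0.0268]
eef_rot: [-2.186, -2.256, -0.001]
contact_force: [0.3, 0.1, -1.0]
grip_width: 0.416
t 11.43 tcp [603.2  21.3  26.9] tooly deg 1.79 z [-0.e+00  2.e-04 -1.e+00] F [ 0.18 -0.81 -0.22] grip 0.417 j [-0.32  0.78  0.33  1.86 -0.43  0.58  0.32]
t 11.48 tcp [603.2  20.5  26.9] tooly deg 1.74 z [ 0.e+00 -2.e-04 -1.e+00] F [-0.19  0.81 -0.75] grip 0.416 j [-0.32  0.78  0.33  1.86 -0.43  0.58  0.32]
```

View pics/w6.png

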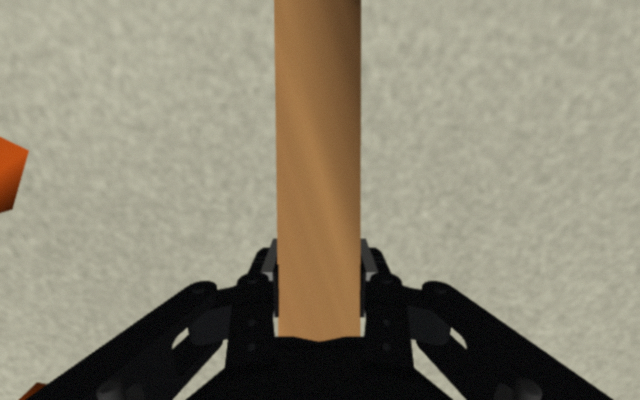

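View pics/s6a.png

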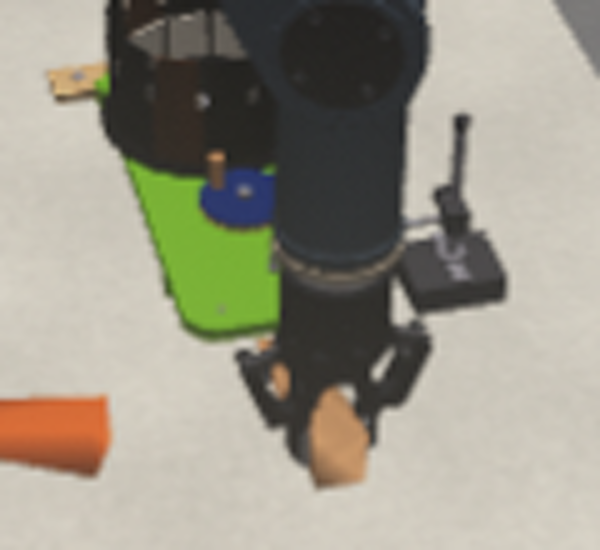

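```bash

python3 -m creep '{"travel": [[4,0,0.2],[8,0,0.3],[12,0,0.3],[16,0,0.3],[20,0,0.3],[24,0,0.3],[27,0,0.3],[30,0,0.3],[30,0,0.3],[30,0,0.3]], "twist": [0,0,0,0,0,0,0,0,0,0], "fingers": [0.2,0.2,0.2,0.2,0.2,0.2,0.2,0.2,0.2,0.2]}' 60
python3 - <<'E'
from h import *
s=snap('wrist','w7.png');rel();s=snap('side','s7.png');rel()
a=cv2.imread('pics/s7.png')
cv2.imwrite('pics/s7a.png',cv2.resize(a[100:210,270:390],None,fx=5,fy=5,interpolation=cv2.INTER_CUBIC))
E
```

```text
time_s: 12.32
tcp_pos: [0.6025, 0.0511, 0.0267]
eef_rot: [-2.187, -2.255, -0.001]
contact_force: [0.4, 1.8, 3.8]
grip_width: 0.415
t 12.37 tcp [602.5  51.2  26.7] tooly deg 1.75 z [ 2.e-04  9.e-04 -1.e+00] F [-0.4   2.16  4.37] grip 0.416 j [-0.37  0.78  0.34  1.85 -0.44  0.58  0.28]
t 12.42 tcp [602.5  51.1  26.8] tooly deg 1.75 z [ 3.e-04  9.e-04 -1.e+00] F [-0.52  2.3   4.54] grip 0.411 j [-0.37  0.78  0.34  1.85 -0.44  0.58  0.28]
```

View pics/w7.png

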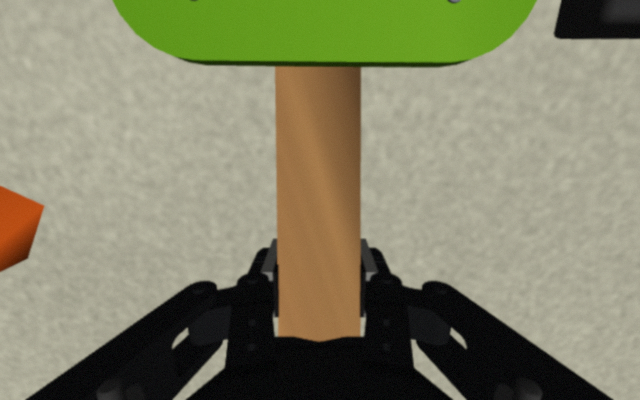

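View pics/s7a.png

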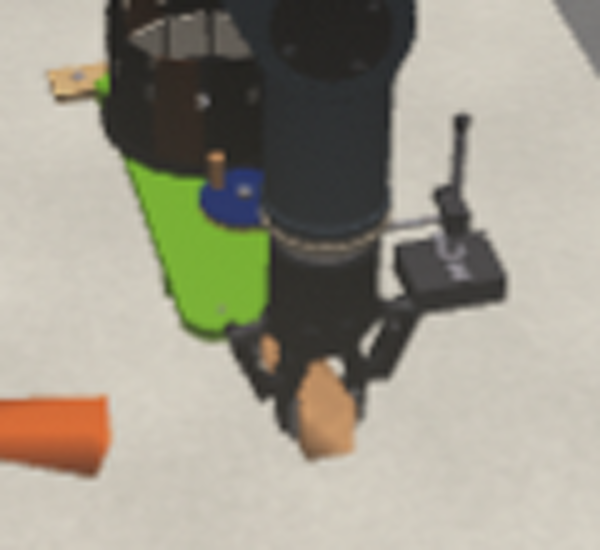

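```bash
python3 - <<'E'
from h import *
s=load('w7'); im=s['image'].astype(int)
g=(im[...,1]>im[...,0]+30)&(im[...,1]>im[...,2]+60)&(im[...,1]>90)
pts=[]
for u in list(range(215,270,5))+list(range(370,440,5)):
    v=np.where(g[:,u])[0].max(); pts.append((u,v+.5))
P=back(s,pts,.032); c=np.polyfit(P[:,0],P[:,1],1); print('edge slope deg',np.degrees(np.arctan(c[0])), 'y at x=.6',np.polyval(c,.6))
for v in (2,10,20,30,40):
    u=np.where(g[v])[0]; q=back(s,[(u.min(),v),(u.max()+1,v)],.032); print(v,u.min(),u.max(),np.round(q*1000,1)[:,:2].tolist(),'mid on axis', np.round(q.mean(0)*1000,1))
w=(im[...,0]>im[...,2]+30)&(im[...,0]>im[...,1]+15)
for v in (80,120,180,230):
    u=np.where(w[v,250:400])[0]+250; L=132+28-0
    q=back(s,[(u.min(),v),(u.max()+1,v)],.03); 
    y=q[0,1]; heel=.0512-.0275; z=.046-.25*(y-heel); q=back(s,[(u.min(),v),(u.max()+1,v)],z)
    print('wedge',v,u.min(),u.max(),np.round(q.mean(0)*1000,1),np.round(np.linalg.norm(q[1]-q[0])*1000,1))
E
```

```text
edge slope deg 1.2377751496861238 y at x=.6 0.1407694312801063
2 114 535 [[529.8, 156.8], [674.5, 161.1]] mid on axis [602.2 159.   32. ]
10 118 530 [[530.8, 154.5], [673.4, 158.7]] mid on axis [602.1 156.6  32. ]
20 125 524 [[532.6, 151.6], [672.1, 155.7]] mid on axis [602.4 153.6  32. ]
30 134 515 [[535.2, 148.6], [669.7, 152.6]] mid on axis [602.5 150.6  32. ]
40 145 505 [[538.6, 145.6], [666.9, 149.4]] mid on axis [602.8 147.5  32. ]
wedge 80 275 360 [600.4 135.9  18.4] 35.7
wedge 120 275 360 [600.9 120.   22. ] 36.0
wedge 180 276 360 [601.8  95.7  28. ] 36.0
wedge 230 277 360 [602.7  75.2  33.6] 35.7
```

```bash

python3 -m creep '{"travel": [[0,0,-0.4],[0,0.6,-0.4],[0,1.2,-0.4],[0,1.8,-0.4],[0,2.3,-0.4],[0,2.3,-0.3],[0,2.3,-0.2],[0,2.3,-0.2],[2,2.3,-0.2],[4,2.3,-0.2]], "twist": [0,0,0.002,0.004,0.004,0.004,0.004,0.004,0.004,0.004], "fingers": [0.2,0.2,0.2,0.2,0.2,0.2,0.2,0.2,0.2,0.2]}' 60
python3 - <<'E'
from h import *
rel()
for i in range(3):
    viewer.snapshot('side'); rel()
s=load('w7')
t=load('top0'); 
E
```

```text
time_s: 13.25
tcp_pos: [0.6045, 0.0545, 0.0268]
eef_rot: [-2.193, -2.25, 0.0]
contact_force: [-0.1, -0.4, -1.3]
grip_width: 0.416
t 13.25 tcp [604.5  54.5  26.8] tooly deg 1.47 z [-1.e-04 -0.e+00 -1.e+00] F [-0.06 -0.38 -1.34] grip 0.416 j [-0.38  0.78  0.34  1.85 -0.44  0.59  0.27]
t 13.3 tcp [604.4  55.2  26.7] tooly deg 1.51 z [-1.e-04  4.e-04 -1.e+00] F [ 0.46  0.46 -0.97] grip 0.413 j [-0.38  0.78  0.34  1.85 -0.44  0.59  0.27]
t 13.35 tcp [604.4  55.   26.7] tooly deg 1.53 z [-1.e-04  3.e-04 -1.e+00] F [-0.34 -0.18 -1.41] grip 0.408 j [-0.38  0.78  0.34  1.85 -0.44  0.59  0.27]
t 13.4 tcp [604.4  54.9  26.7] tooly deg 1.52 z [-1.e-04  2.e-04 -1.e+00] F [-0.62 -0.09 -1.43] grip 0.416 j [-0.38  0.78  0.34  1.85 -0.44  0.59  0.27]
```

```bash

python3 -m creep '{"travel": [[2,0,0],[4,0,0],[6,0,0],[8,0,0],[10,0,0],[12,0,0],[14,0,0],[14,0,0],[14,0,0],[14,0,0]], "twist": [0,0,0,0,0,0,0,0,0,0], "fingers": [0.2,0.2,0.2,0.2,0.2,0.2,0.2,0.2,0.2,0.2]}' 80
cat >> h.py <<'E'
def force(n=4,cam='wrist',f=None):
    F=[];P=[]
    for i in range(n):
        s=viewer.snapshot(cam) if i else (snap(cam,f) if f else viewer.snapshot(cam))
        st=status.get_state(); F.append(st['contact_force']);P.append(st['tcp_pos'])
    print('t',round(st['time_s'],2),'tcp',np.round(np.mean(P,0)*1000,2),'F',np.round(np.mean(F,0),2),'sd',np.round(np.std(F,0),2))
E
python3 - <<'E'
from h import *
force(f='w8.png'); rel()
E
```

```text
time_s: 14.23
tcp_pos: [0.6042, 0.0671, 0.0268]
eef_rot: [2.193, 2.248, -0.002]
contact_force: [0.4, -6.7, -0.3]
grip_width: 0.407
t 14.43 tcp [604.18  67.11  26.83] F [ 0.65 -4.85 -0.51] sd [0.26 0.39 0.42]
t 14.43 tcp [604.2  67.1  26.8] tooly deg 1.43 z [ 2.0e-04 -1.5e-03 -1.0e+00] F [ 0.57 -4.24  0.18] grip 0.412 j [-0.4   0.78  0.35  1.85 -0.44  0.59  0.25]
```

View pics/w8.png

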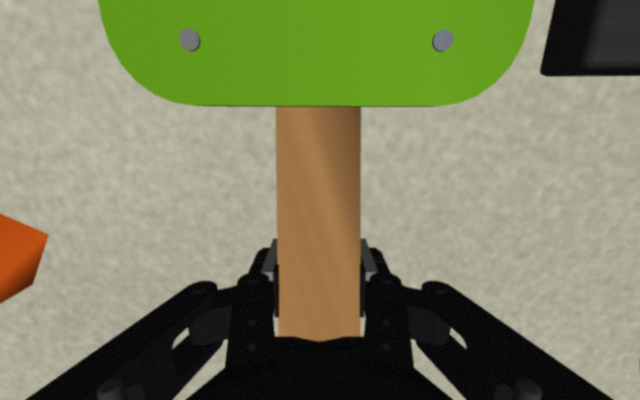

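```bash

python3 -m creep '{"travel": [[2,0,0],[4,0,0],[6,0,0],[8,0,0],[10,0,0],[12,0,0],[13,0,0],[13,0,0],[13,0,0],[13,0,0]], "twist": [0,0,0,0,0,0,0,0,0,0], "fingers": [0.2,0.2,0.2,0.2,0.2,0.2,0.2,0.2,0.2,0.2]}' 80
python3 - <<'E'
from h import *
force(f='w9.png'); rel()
E
python3 -m creep '{"travel": [[0.5,0,0],[1,0,0],[1.5,0,0],[2,0,0],[2,0,0],[2,0,0],[2,0,0],[2,0,0],[2,0,0],[2,0,0]], "twist": [0,0,0,0,0,0,0,0,0,0], "fingers": [0.2,0.2,0.2,0.2,0.2,0.2,0.2,0.2,0.2,0.2]}' 80
python3 - <<'E'
from h import *
force(f='w10.png'); rel()
E
```

```text
time_s: 15.27
tcp_pos: [0.6039, 0.0798, 0.0268]
eef_rot: [2.193, 2.247, -0.002]
contact_force: [0.8, -5.6, -0.3]
grip_width: 0.409
t 15.47 tcp [603.9   79.76  26.82] F [ 0.58 -6.43 -0.86] sd [0.39 0.16 0.61]
t 15.47 tcp [603.9  79.8  26.8] tooly deg 1.41 z [ 2.0e-04 -1.8e-03 -1.0e+00] F [ 0.06 -6.49 -1.56] grip 0.411 j [-0.42  0.78  0.35  1.84 -0.45  0.59  0.23]
time_s: 16.3
tcp_pos: [0.6038, 0.0814, 0.0268]
eef_rot: [2.193, 2.247, -0.002]
contact_force: [-0.2, -6.5, -0.7]
grip_width: 0.41
t 16.5 tcp [603.84  81.41  26.84] F [ 0.05 -7.7  -0.98] sd [0.32 0.29 0.54]
t 16.5 tcp [603.8  81.4  26.9] tooly deg 1.39 z [ 3.0e-04 -2.2e-03 -1.0e+00] F [-0.28 -7.9  -0.85] grip 0.409 j [-0.43  0.78  0.35  1.84 -0.45  0.59  0.23]
```

View pics/w10.png

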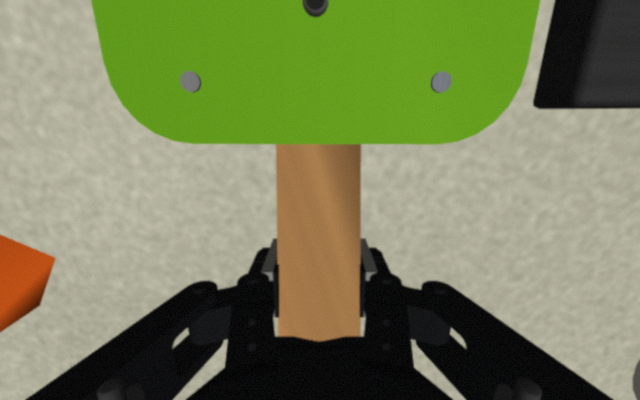

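```bash

python3 -m creep '{"travel": [[0.5,0,0],[1,0,0],[1.5,0,0],[2,0,0],[2,0,0],[2,0,0],[2,0,0],[2,0,0],[2,0,0],[2,0,0]], "twist": [0,0,0,0,0,0,0,0,0,0], "fingers": [0.2,0.2,0.2,0.2,0.2,0.2,0.2,0.2,0.2,0.2]}' 80
python3 - <<'E'
from h import *
force(n=5); rel()
E
python3 -m creep '{"travel": [[0.5,0,0],[1,0,0],[1.5,0,0],[2,0,0],[2,0,0],[2,0,0],[2,0,0],[2,0,0],[2,0,0],[2,0,0]], "twist": [0,0,0,0,0,0,0,0,0,0], "fingers": [0.2,0.2,0.2,0.2,0.2,0.2,0.2,0.2,0.2,0.2]}' 80
python3 - <<'E'
from h import *
force(n=5,f='w11.png'); rel()
s=snap('side','s11.png')
a=cv2.imread('pics/s11.png')
cv2.imwrite('pics/s11a.png',cv2.resize(a[100:210,270:390],None,fx=5,fy=5,interpolation=cv2.INTER_CUBIC))
E
```

```text
time_s: 17.33
tcp_pos: [0.6038, 0.0834, 0.0268]
eef_rot: [2.193, 2.247, -0.002]
contact_force: [-0.0, -6.2, -0.0]
grip_width: 0.41
t 17.58 tcp [603.77  83.4   26.83] F [-0.03 -6.79 -0.31] sd [0.31 0.42 0.52]
t 17.58 tcp [603.8  83.4  26.8] tooly deg 1.39 z [ 2.0e-04 -2.2e-03 -1.0e+00] F [ 0.21 -6.98  0.27] grip 0.409 j [-0.43  0.79  0.35  1.84 -0.45  0.6   0.23]
time_s: 18.42
tcp_pos: [0.6038, 0.0854, 0.0268]
eef_rot: [2.193, 2.247, -0.002]
contact_force: [0.4, -7.5, -0.1]
grip_width: 0.415
t 18.67 tcp [603.73  85.43  26.83] F [ 0.27 -7.16 -0.8 ] sd [0.58 0.47 0.48]
t 18.67 tcp [603.7  85.4  26.8] tooly deg 1.39 z [ 3.0e-04 -2.2e-03 -1.0e+00] F [ 0.51 -7.11 -0.3 ] grip 0.408 j [-0.43  0.79  0.35  1.84 -0.45  0.6   0.22]
```

View pics/w11.png

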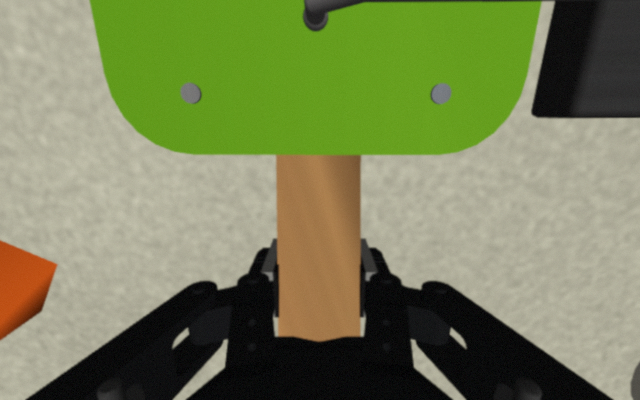

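View pics/s11a.png

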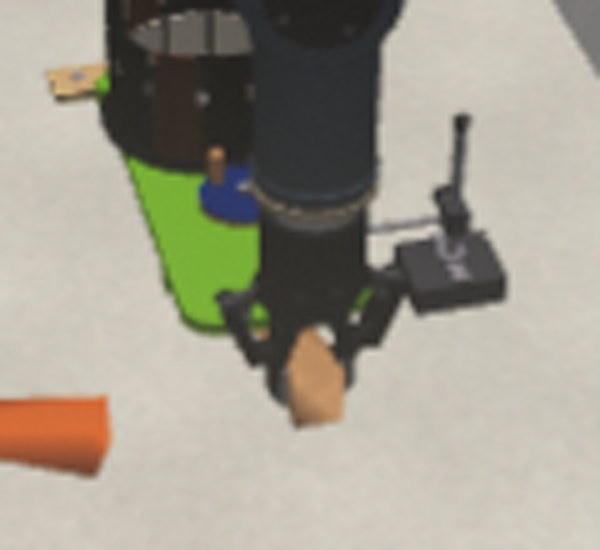

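```bash

python3 -m creep '{"travel": [[0.5,0,0],[1,0,0],[1.5,0,0],[2,0,0],[2,0,0],[2,0,0],[2,0,0],[2,0,0],[2,0,0],[2,0,0]], "twist": [0,0,0,0,0,0,0,0,0,0], "fingers": [0.2,0.2,0.2,0.2,0.2,0.2,0.2,0.2,0.2,0.2]}' 80
python3 - <<'E'
from h import *
force(n=5,f='w12.png')
E
python3 -m creep '{"travel": [[0.5,0,0],[1,0,0],[1.5,0,0],[2,0,0],[2,0,0],[2,0,0],[2,0,0],[2,0,0],[2,0,0],[2,0,0]], "twist": [0,0,0,0,0,0,0,0,0,0], "fingers": [0.2,0.2,0.2,0.2,0.2,0.2,0.2,0.2,0.2,0.2]}' 80
python3 - <<'E'
from h import *
force(n=5,f='w13.png'); rel()
E
```

```text
time_s: 19.55
tcp_pos: [0.6037, 0.0874, 0.0268]
eef_rot: [2.193, 2.247, -0.002]
contact_force: [0.0, -7.0, -1.0]
grip_width: 0.411
t 19.8 tcp [603.66  87.44  26.82] F [ 0.22 -7.07 -0.13] sd [0.18 0.56 0.54]
time_s: 20.63
tcp_pos: [0.6036, 0.0894, 0.0268]
eef_rot: [2.193, 2.247, -0.002]
contact_force: [0.7, -7.2, -0.6]
grip_width: 0.41
t 20.88 tcp [603.6   89.46  26.82] F [ 0.63 -7.13 -0.48] sd [0.4  0.35 0.27]
t 20.88 tcp [603.6  89.5  26.8] tooly deg 1.39 z [ 2.0e-04 -2.1e-03 -1.0e+00] F [ 1.28 -7.02 -0.41] grip 0.409 j [-0.44  0.79  0.36  1.84 -0.45  0.6   0.22]
```

View pics/w13.png

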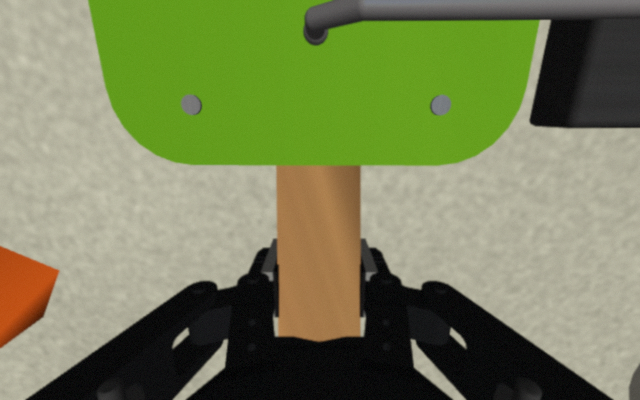

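```bash

python3 -m creep '{"travel": [[0.5,0,0],[1,0,0],[1.5,0,0],[2,0,0],[2,0,0],[2,0,0],[2,0,0],[2,0,0],[2,0,0],[2,0,0]], "twist": [0,0,0,0,0,0,0,0,0,0], "fingers": [0.2,0.2,0.2,0.2,0.2,0.2,0.2,0.2,0.2,0.2]}' 80
python3 - <<'E'
from h import *
force(n=5,f='w14.png')
E
python3 -m creep '{"travel": [[0.5,0,0],[1,0,0],[1.5,0,0],[2,0,0],[2,0,0],[2,0,0],[2,0,0],[2,0,0],[2,0,0],[2,0,0]], "twist": [0,0,0,0,0,0,0,0,0,0], "fingers": [0.2,0.2,0.2,0.2,0.2,0.2,0.2,0.2,0.2,0.2]}' 80
python3 - <<'E'
from h import *
force(n=5,f='w15.png'); rel()
E
```

```text
time_s: 21.72
tcp_pos: [0.6036, 0.0915, 0.0268]
eef_rot: [2.193, 2.247, -0.002]
contact_force: [0.9, -7.1, -0.8]
grip_width: 0.412
t 21.97 tcp [603.55  91.44  26.82] F [ 0.22 -6.71 -0.11] sd [0.36 0.28 0.46]
time_s: 22.8
tcp_pos: [0.6035, 0.0935, 0.0268]
eef_rot: [2.193, 2.247, -0.002]
contact_force: [0.7, -7.0, -0.4]
grip_width: 0.411
t 23.05 tcp [603.5   93.45  26.81] F [ 0.25 -7.34 -0.31] sd [0.7  0.31 0.44]
t 23.05 tcp [603.5  93.4  26.8] tooly deg 1.39 z [ 1.0e-04 -2.2e-03 -1.0e+00] F [ 0.59 -7.21 -0.13] grip 0.41 j [-0.45  0.79  0.36  1.84 -0.45  0.6   0.21]
```

```bash

python3 -m creep '{"travel": [[0.5,0,0],[1,0,0],[1.5,0,0],[2,0,0],[2,0,0],[2,0,0],[2,0,0],[2,0,0],[2,0,0],[2,0,0]], "twist": [0,0,0,0,0,0,0,0,0,0], "fingers": [0.2,0.2,0.2,0.2,0.2,0.2,0.2,0.2,0.2,0.2]}' 80
python3 - <<'E'
from h import *
force(n=5,f='w16.png')
a=cv2.imread('pics/w11.png')[0:80,260:380];b=cv2.imread('pics/w16.png')[0:80,260:380]
cv2.imwrite('pics/cmp.png',cv2.resize(np.hstack([a,b]),None,fx=3.3,fy=3.3*1.8,interpolation=cv2.INTER_CUBIC))
E
```

```text
time_s: 23.88
tcp_pos: [0.6035, 0.0955, 0.0268]
eef_rot: [2.193, 2.247, -0.002]
contact_force: [-0.4, -7.1, -0.5]
grip_width: 0.413
t 24.13 tcp [603.43  95.44  26.81] F [-0.03 -6.97 -0.42] sd [0.43 0.61 0.31]
```

View pics/cmp.png

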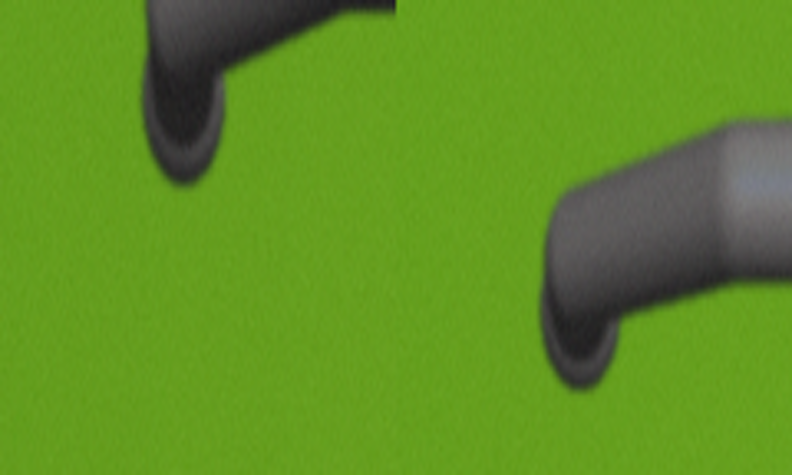

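```bash

python3 - <<'E'
from h import *
def ballbot(n):
    s=load(n); im=s['image'].astype(float)
    sub=im[:,308:323,1].mean(1)  # green channel
    # last crossing from dark to green coming from up
    lo=None
    for v in range(120,0,-1):
        if sub[v]<75: lo=v;break
    v=lo; 
    return s,v+(75-sub[v])/(sub[v+1]-sub[v])+.5
obs=[]
for n in ('w11','w12','w13','w14','w15','w16'):
    s,v=ballbot(n); c=-np.array(s['R']).T@s['t']; q0=back(s,[(315,v)],.045)[0]; q1=back(s,[(315,v)],.035)[0]
    print(n,round(v,2),np.round(c*1000,2),np.round(q0*1000,2),np.round(q1*1000,2)); obs.append((q0[1],q1[1]))
o=np.array(obs); # find z where y most consistent
for z in np.arange(.03,.06,.002):
    y=o[:,0]+(o[:,1]-o[:,0])*(.045-z)/.01; print(round(z,3),round(y.std()*1e6), end=' | ')
E
```

```text
w11 29.63 [603.01 157.03 146.53] [601.13 181.99  45.  ] [600.95 184.45  35.  ]
w12 36.7 [602.96 159.04 146.53] [601.11 182.04  45.  ] [600.93 184.3   35.  ]
w13 43.66 [602.9  161.05 146.53] [601.09 182.09  45.  ] [600.91 184.16  35.  ]
w14 50.57 [602.84 163.05 146.52] [601.07 182.13  45.  ] [600.9  184.01  35.  ]
w15 57.18 [602.79 165.05 146.52] [601.05 182.23  45.  ] [600.88 183.92  35.  ]
w16 63.93 [602.73 167.05 146.52] [601.04 182.26  45.  ] [600.87 183.76  35.  ]
0.03 396 | 0.032 331 | 0.034 265 | 0.036 200 | 0.038 134 | 0.04 69 | 0.042 13 | 0.044 64 | 0.046 129 | 0.048 194 | 0.05 260 | 0.052 325 | 0.054 391 | 0.056 456 | 0.058 522 |
```

```bash

python3 -m creep '{"travel": [[0.5,0,0],[1,0,0],[1,0,0],[1,0,0],[1,0,0],[1,0,0],[1,0,0],[1,0,0],[1,0,0],[1,0,0]], "twist": [0,0,0,0,0,0,0,0,0,0], "fingers": [0.2,0.2,0.2,0.2,0.2,0.2,0.2,0.2,0.2,0.2]}' 80
python3 - <<'E'
from h import *
force(n=6,f='w17.png')
E
python3 -m creep '{"travel": [[0.5,0,0],[1,0,0],[1,0,0],[1,0,0],[1,0,0],[1,0,0],[1,0,0],[1,0,0],[1,0,0],[1,0,0]], "twist": [0,0,0,0,0,0,0,0,0,0], "fingers": [0.2,0.2,0.2,0.2,0.2,0.2,0.2,0.2,0.2,0.2]}' 80
python3 - <<'E'
from h import *
force(n=6,f='w18.png')
E
```

```text
time_s: 24.97
tcp_pos: [0.6034, 0.0964, 0.0268]
eef_rot: [2.193, 2.247, -0.002]
contact_force: [-0.0, -7.3, -0.3]
grip_width: 0.409
t 25.27 tcp [603.42  96.44  26.81] F [ 0.11 -6.96 -0.65] sd [0.39 0.34 0.5 ]
time_s: 26.1
tcp_pos: [0.6034, 0.0974, 0.0268]
eef_rot: [2.193, 2.247, -0.002]
contact_force: [-0.2, -7.2, 0.1]
grip_width: 0.407
t 26.4 tcp [603.39  97.43  26.8 ] F [ 0.63 -7.07 -0.52] sd [0.7  0.71 0.57]
```

```bash

python3 -m creep '{"travel": [[0.5,0,0],[1,0,0],[1.5,0,0],[1.5,0,0],[1.5,0,0],[1.5,0,0],[1.5,0,0],[1.5,0,0],[1.5,0,0],[1.5,0,0]], "twist": [0,0,0,0,0,0,0,0,0,0], "fingers": [0.2,0.2,0.2,0.2,0.2,0.2,0.2,0.2,0.2,0.2]}' 80
python3 - <<'E'
from h import *
force(n=6,f='w19.png')
E

```

```text
time_s: 27.23
tcp_pos: [0.6033, 0.099, 0.0268]
eef_rot: [2.193, 2.247, -0.002]
contact_force: [-0.0, -7.7, -0.7]
grip_width: 0.412
t 27.53 tcp [603.35  98.94  26.82] F [ 0.18 -7.12 -0.58] sd [0.68 0.63 0.38]
```

```bash

python3 -m creep '{"travel": [[0.5,0,0],[1,0,0],[1.5,0,0],[1.5,0,0],[1.5,0,0],[1.5,0,0],[1.5,0,0],[1.5,0,0],[1.5,0,0],[1.5,0,0]], "twist": [0,0,0,0,0,0,0,0,0,0], "fingers": [0.2,0.2,0.2,0.2,0.2,0.2,0.2,0.2,0.2,0.2]}' 80
python3 - <<'E'
from h import *
force(n=6,f='w20.png')
E

```

```text
time_s: 28.37
tcp_pos: [0.6033, 0.1004, 0.0268]
eef_rot: [2.193, 2.247, -0.002]
contact_force: [0.3, -6.7, -0.4]
grip_width: 0.414
t 28.67 tcp [603.3  100.43  26.81] F [ 0.08 -6.8  -0.68] sd [0.73 0.42 0.37]
```

```bash

python3 - <<'E'
from h import *
def ballbot(n):
    s=load(n); im=s['image'].astype(float)
    sub=im[:,308:323,1].mean(1)
    for v in range(140,0,-1):
        if sub[v]<75: break
    return s,v+(75-sub[v])/(sub[v+1]-sub[v])+.0
N=['w%d'%i for i in range(11,21)]
o=[]
for n in N:
    s,v=ballbot(n); o.append([back(s,[(315,v)],z)[0][1] for z in (.045,.035)])
o=np.array(o)
zs=np.arange(.03,.06,.0005); sd=[(o[:,0]+(o[:,1]-o[:,0])*(.045-z)/.01).std() for z in zs]
print('ball edge z',zs[np.argmin(sd)],min(sd))
# free-end edge vs ball edge, screws separation
for n in N:
    s=load(n); im=s['image'].astype(int)
    g=((abs(im[...,0]-im[...,1])<25)&(abs(im[...,2]-im[...,1])<30)&(im[...,1]>70)).astype(np.uint8)
    g[:, :150]=0; g[:,490:]=0; g[:, 230:400]=0; g[180:]=0
    k,l,st,c=cv2.connectedComponentsWithStats(g); cc=[(c[i],st[i,4]) for i in range(1,k) if 150<st[i,4]<600]
    cc=sorted(cc,key=lambda q:q[0][0])
    if len(cc)==2:
        d=cc[1][0]-cc[0][0]; print(n,np.round(cc[0][0],2),np.round(cc[1][0],2),round(float(np.hypot(*d)),2))
    else: print(n,[(np.round(a),b) for a,b in cc])
E
```

```text
ball edge z 0.04200000000000001 2.1966436814576324e-05
w11 [190.43  92.8 ] [440.54  93.26] 250.11
w12 [(array([191.,  99.]), np.int32(311)), (array([440.,  99.]), np.int32(307)), (array([444.,   2.]), np.int32(455))]
w13 [190.94 104.33] [440.29 104.7 ] 249.35
w14 [191. 110.] [440.15 110.3 ] 249.15
w15 [(array([176., 175.]), np.int32(459)), (array([191., 116.]), np.int32(301)), (array([440., 116.]), np.int32(296)), (array([462., 174.]), np.int32(593))]
w16 [(array([191., 121.]), np.int32(300)), (array([440., 122.]), np.int32(296)), (array([479., 174.]), np.int32(230))]
w17 [(array([192., 124.]), np.int32(302)), (array([440., 124.]), np.int32(295)), (array([482., 175.]), np.int32(159))]
w18 [191.63 126.99] [439.71 127.22] 248.08
w19 [191.77 131.13] [439.53 131.53] 247.76
w20 [191.91 135.34] [439.42 135.72] 247.51
```

```bash
cat > m.py <<'E'
from h import *
from scipy.optimize import brentq
def screws(n):
    s=load(n); im=s['image'].astype(int)
    g=((abs(im[...,0]-im[...,1])<25)&(abs(im[...,2]-im[...,1])<30)&(im[...,1]>70)).astype(np.uint8)
    k,l,st,c=cv2.connectedComponentsWithStats(g)
    cc=sorted([tuple(c[i]) for i in range(1,k) if 200<st[i,4]<420 and st[i,2]<28 and st[i,3]<28 and 20<c[i][1]<230 and (170<c[i][0]<210 or 425<c[i][0]<460)])
    return s,cc
def sep(s,cc,z): q=back(s,cc,z); return np.linalg.norm(q[1]-q[0])
if __name__=='__main__':
    import sys
    s,cc=screws('w8'); print(cc); D=sep(s,cc,.0325); print('D',D)
    for n in sys.argv[1:]:
        s,cc=screws(n)
        if len(cc)!=2: print(n,cc); continue
        z=brentq(lambda z:sep(s,cc,z)-D,0.01,.07); q=back(s,cc,z).mean(0); print(n,'z',round(z*1000,2),np.round(q*1000,2))
E
python3 m.py w8 w9 w10 w11 w12 w13 w14 w15 w16 w17 w18 w19 w20
```

```text
[(np.float64(189.16617210682492), np.float64(39.439169139465875)), (np.float64(442.3431952662722), np.float64(39.81065088757396))]
D 0.08969673588688146
w8 z 32.5 [601.62 163.51  32.5 ]
w9 z 35.42 [601.56 163.76  35.42]
w10 z 35.87 [601.56 163.78  35.87]
w11 z 36.8 [601.55 163.88  36.8 ]
w12 z 37.23 [601.56 163.92  37.23]
w13 z 37.68 [601.57 163.97  37.68]
w14 z 38.2 [601.54 164.04  38.2 ]
w15 z 38.65 [601.55 164.07  38.65]
w16 z 39.06 [601.56 164.14  39.06]
w17 z 39.31 [601.55 164.16  39.31]
w18 z 39.54 [601.54 164.18  39.54]
w19 z 39.85 [601.53 164.22  39.85]
w20 z 40.19 [601.53 164.26  40.19]
```

```bash

python3 -m creep '{"travel": [[0.5,0,0],[1,0,0],[1.5,0,0],[1.5,0,0],[1.5,0,0],[1.5,0,0],[1.5,0,0],[1.5,0,0],[1.5,0,0],[1.5,0,0]], "twist": [0,0,0,0,0,0,0,0,0,0], "fingers": [0.2,0.2,0.2,0.2,0.2,0.2,0.2,0.2,0.2,0.2]}' 80
python3 - <<'E'
from h import *
force(n=6,f='w21.png')
E

```

```text
time_s: 29.5
tcp_pos: [0.6033, 0.1019, 0.0268]
eef_rot: [2.193, 2.247, -0.002]
contact_force: [0.2, -6.9, -0.6]
grip_width: 0.41
t 29.8 tcp [603.26 101.94  26.81] F [ 0.16 -6.9  -0.08] sd [0.47 0.51 0.53]
```

```bash

python3 -m creep '{"travel": [[0.5,0,0],[1,0,0],[1.5,0,0],[1.5,0,0],[1.5,0,0],[1.5,0,0],[1.5,0,0],[1.5,0,0],[1.5,0,0],[1.5,0,0]], "twist": [0,0,0,0,0,0,0,0,0,0], "fingers": [0.2,0.2,0.2,0.2,0.2,0.2,0.2,0.2,0.2,0.2]}' 80
python3 - <<'E'
from h import *
force(n=6,f='w22.png')
E

```

```text
time_s: 30.63
tcp_pos: [0.6032, 0.1034, 0.0268]
eef_rot: [2.193, 2.247, -0.002]
contact_force: [0.8, -7.0, -0.6]
grip_width: 0.406
t 30.93 tcp [603.23 103.43  26.8 ] F [ 0.45 -7.02 -0.3 ] sd [0.32 0.5  0.28]
```

View pics/w22.png

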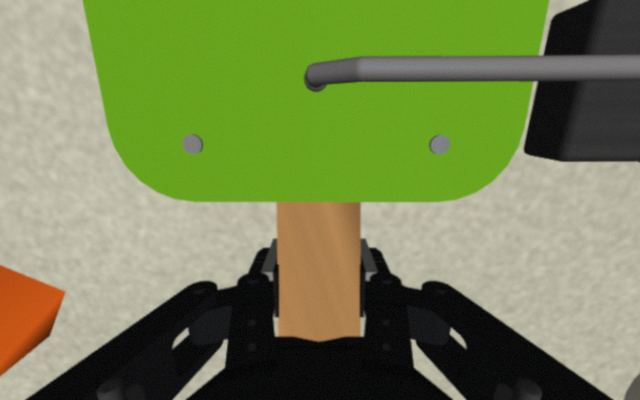

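```bash
python3 m.py w21 w22
python3 -m creep '{"travel": [[0.5,0,0],[1,0,0],[1.5,0,0],[1.5,0,0],[1.5,0,0],[1.5,0,0],[1.5,0,0],[1.5,0,0],[1.5,0,0],[1.5,0,0]], "twist": [0,0,0,0,0,0,0,0,0,0], "fingers": [0.2,0.2,0.2,0.2,0.2,0.2,0.2,0.2,0.2,0.2]}' 80
python3 - <<'E'
from h import *
force(n=6,f='w23.png')
E

```

```text
[(np.float64(189.16617210682492), np.float64(39.439169139465875)), (np.float64(442.3431952662722), np.float64(39.81065088757396))]
D 0.08969673588688146
w21 z 40.55 [601.52 164.28  40.55]
w22 z 40.93 [601.51 164.34  40.93]
time_s: 31.77
tcp_pos: [0.6032, 0.105, 0.0268]
eef_rot: [2.193, 2.247, -0.002]
contact_force: [0.1, -6.3, -0.2]
grip_width: 0.408
t 32.07 tcp [603.19 104.93  26.81] F [ 0.18 -6.88 -0.3 ] sd [0.34 0.48 0.24]
```

```bash

python3 -m creep '{"travel": [[0.5,0,0],[1,0,0],[1.5,0,0],[1.5,0,0],[1.5,0,0],[1.5,0,0],[1.5,0,0],[1.5,0,0],[1.5,0,0],[1.5,0,0]], "twist": [0,0,0,0,0,0,0,0,0,0], "fingers": [0.2,0.2,0.2,0.2,0.2,0.2,0.2,0.2,0.2,0.2]}' 80
python3 - <<'E'
from h import *
force(n=6,f='w24.png')
E

```

```text
time_s: 32.9
tcp_pos: [0.6032, 0.1061, 0.0268]
eef_rot: [2.193, 2.247, -0.003]
contact_force: [0.1, -7.6, -0.3]
grip_width: 0.409
t 33.2 tcp [603.15 106.09  26.82] F [ 0.33 -7.67 -0.38] sd [0.34 0.52 0.53]
```

```bash

python3 -m creep '{"travel": [[0.5,0,0],[1,0,0],[1.5,0,0],[1.5,0,0],[1.5,0,0],[1.5,0,0],[1.5,0,0],[1.5,0,0],[1.5,0,0],[1.5,0,0]], "twist": [0,0,0,0,0,0,0,0,0,0], "fingers": [0.2,0.2,0.2,0.2,0.2,0.2,0.2,0.2,0.2,0.2]}' 80
python3 - <<'E'
from h import *
force(n=6,f='w25.png')
E

```

```text
time_s: 34.03
tcp_pos: [0.6031, 0.1069, 0.0268]
eef_rot: [2.194, 2.246, -0.003]
contact_force: [1.1, -10.4, -0.7]
grip_width: 0.41
t 34.33 tcp [603.11 106.9   26.81] F [  0.17 -10.01  -0.45] sd [0.25 0.55 0.49]
```

```bash
python3 m.py w23 w24 w25
python3 -m creep '{"travel": [[-0.3,0,0],[-0.6,0,0],[-0.9,0,0],[-1.2,0,0],[-1.5,0,0],[-1.8,0,0],[-1.8,0,0],[-1.8,0,0],[-1.8,0,0],[-1.8,0,0]], "twist": [0,0,0,0,0,0,0,0,0,0], "fingers": [0.2,0.2,0.2,0.2,0.2,0.2,0.2,0.2,0.2,0.2]}' 80
python3 - <<'E'
from h import *
force(n=6,f='w26.png')
E
python3 m.py w26

```

```text
[(np.float64(189.16617210682492), np.float64(39.439169139465875)), (np.float64(442.3431952662722), np.float64(39.81065088757396))]
D 0.08969673588688146
w23 z 41.24 [601.48 164.36  41.24]
w24 z 41.5 [601.51 164.39  41.5 ]
w25 z 41.65 [601.53 164.43  41.65]
time_s: 35.17
tcp_pos: [0.6031, 0.1069, 0.0268]
eef_rot: [2.193, 2.248, -0.001]
contact_force: [0.1, -6.2, -0.1]
grip_width: 0.412
t 35.47 tcp [603.13 106.89  26.81] F [ 0.3  -5.88  0.01] sd [0.38 0.42 0.49]
[(np.float64(189.16617210682492), np.float64(39.439169139465875)), (np.float64(442.3431952662722), np.float64(39.81065088757396))]
D 0.08969673588688146
w26 z 41.7 [601.52 164.42  41.7 ]
```

```bash

python3 -m creep '{"travel": [[-0.4,0,0],[-0.8,0,0],[-1.2,0,0],[-1.6,0,0],[-2.0,0,0],[-2.4,0,0],[-2.4,0,0],[-2.4,0,0],[-2.4,0,0],[-2.4,0,0]], "twist": [0,0,0,0,0,0,0,0,0,0], "fingers": [0.2,0.2,0.2,0.2,0.2,0.2,0.2,0.2,0.2,0.2]}' 80
python3 - <<'E'
from h import *
force(n=4,f='w27.png')
E
python3 m.py w27

```

```text
time_s: 36.3
tcp_pos: [0.6033, 0.1067, 0.0268]
eef_rot: [-2.191, -2.251, -0.001]
contact_force: [0.8, 4.1, -0.4]
grip_width: 0.408
t 36.5 tcp [603.23 106.69  26.82] F [ 0.95  5.26 -0.28] sd [0.52 0.27 0.68]
[(np.float64(189.16617210682492), np.float64(39.439169139465875)), (np.float64(442.3431952662722), np.float64(39.81065088757396))]
D 0.08969673588688146
w27 z 41.66 [601.52 164.39  41.66]
```

```bash

python3 -m creep '{"travel": [[0.5,0,0],[1.1,0,0],[1.1,0,0],[1.1,0,0],[1.1,0,0],[1.1,0,0],[1.1,0,0],[1.1,0,0],[1.1,0,0],[1.1,0,0]], "twist": [0,0,0,0,0,0,0,0,0,0], "fingers": [0.2,0.2,0.2,0.2,0.2,0.2,0.2,0.2,0.2,0.2]}' 20
python3 - <<'E'
from h import *
force(n=4,f='w28.png')
E

```

```text
time_s: 37.33
tcp_pos: [0.6032, 0.1067, 0.0268]
eef_rot: [2.192, 2.25, 0.0]
contact_force: [0.7, 1.1, -0.7]
grip_width: 0.411
t 37.53 tcp [603.2  106.69  26.81] F [ 1.71  2.02 -0.66] sd [0.21 0.39 0.34]
```

```bash

python3 -m creep '{"travel": [[0.4,0,0],[0.4,0,0],[0.4,0,0],[0.4,0,0],[0.4,0,0],[0.4,0,0],[0.4,0,0],[0.4,0,0],[0.4,0,0],[0.4,0,0]], "twist": [0,0,0,0,0,0,0,0,0,0], "fingers": [0.2,0.2,0.45,0.5,0.6,0.7,0.8,0.9,1,1]}' 20
python3 - <<'E'
from h import *
force(n=4,f='w29.png'); rel([603,95,170])
E
python3 m.py w29

```

```text
time_s: 38.37
tcp_pos: [0.6031, 0.1072, 0.0268]
eef_rot: [-2.192, -2.25, 0.0]
contact_force: [-0.2, -0.1, 0.4]
grip_width: 0.998
t 38.57 tcp [603.14 107.23  26.8 ] F [0.01 0.01 0.11] sd [0.57 0.35 0.57]
t 38.57 tcp [603.1 107.2  26.8] tooly deg 1.49 z [ 0. -0. -1.] F [0.98 0.11 0.74] grip 0.999 j [-0.47  0.79  0.36  1.83 -0.45  0.6   0.2 ]
  tool shift [ -12.2   -0.5 -143.2]
[(np.float64(189.16617210682492), np.float64(39.439169139465875)), (np.float64(442.3431952662722), np.float64(39.81065088757396))]
D 0.08969673588688146
w29 z 41.68 [601.48 164.42  41.68]
```

View pics/w29.png

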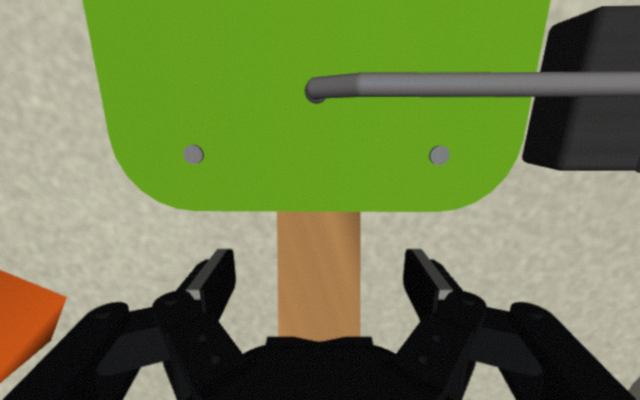

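```bash

python3 -m creep '{"travel": [[0,0,-12],[0,0,-28],[0,0,-44],[0,0,-60],[-5,0,-80],[-15,0,-100],[-35,0,-120],[-60,0,-140],[-90,0,-150],[-120,0,-150]], "twist": [0,0,0,0,0,0,0,0,0,0], "fingers": [1,1,1,1,1,1,1,1,1,1]}' 20
python3 -m creep '{"travel": [[-30,0,0],[-60,0,0],[-90,0,0],[-120,0,0],[-150,0,0],[-180,0,0],[-210,0,0],[-240,0,0],[-240,0,0],[-240,0,0]], "twist": [0,0,0,0,0,0,0,0,0,0], "fingers": [1,1,1,1,1,1,1,1,1,1]}' 20
python3 - <<'E'
from h import *
rel()
s=snap('side','s30.png');snap('top','t30.png')
a=cv2.imread('pics/s30.png')[90:190,270:390];b=cv2.imread('pics/side0.png')[90:190,270:390]
cv2.imwrite('pics/c30.png',cv2.resize(np.hstack([b,a]),None,fx=3.3,fy=3.3,interpolation=cv2.INTER_CUBIC))
E
```

```text
time_s: 39.4
tcp_pos: [0.6074, -0.0138, 0.1805]
eef_rot: [2.189, 2.249, 0.006]
contact_force: [0.3, -0.3, -0.8]
grip_width: 0.999
time_s: 40.23
tcp_pos: [0.6116, -0.2553, 0.1777]
eef_rot: [2.196, 2.245, -0.001]
contact_force: [-0.1, 1.0, -0.5]
grip_width: 1.001
t 40.23 tcp [ 611.6 -255.3  177.7] tooly deg 1.26 z [ 2.0e-04 -1.3e-03 -1.0e+00] F [-0.08  0.97 -0.46] grip 1.001 j [ 0.07  0.66  0.44  1.58 -0.33  0.97  0.64]
```

View pics/c30.png

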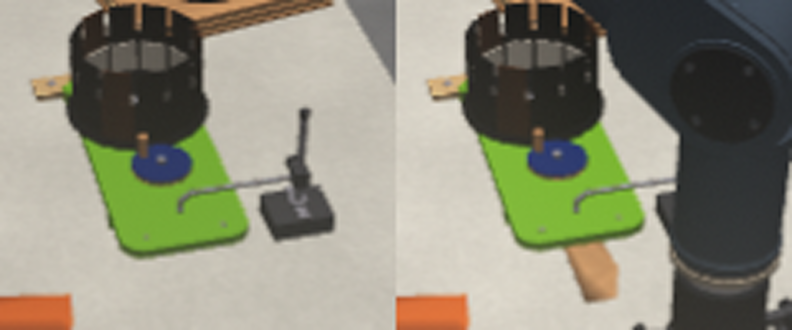

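View pics/t30.png

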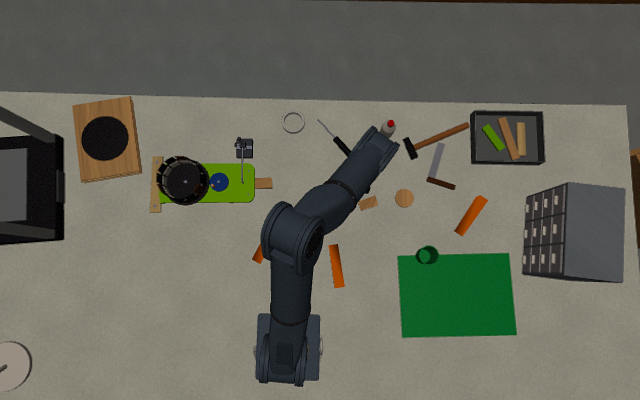

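```bash
python3 -c "
from h import *
print(env.job_done())"
```

```text
the job is handed in; nothing more can be done
None
```

The wedge is in place under the middle of the board's free end, and the board rests on it, touching the pointer. I handed the job in at about 40 s.

- **Drive and touch:** I picked up the long beech wedge and slid it in thin end first, moving it about 2.5 mm sideways to centre it before it took load. I then drove it straight in, using 1–2 mm steps near the end. The push stayed near 7 N, then rose to 7.7 N and 10 N over the last two steps, so I stopped there.
- **Pointer load:** The extra 3 N means roughly 2–3 N on the pointer at the deepest point, under its 5 N limit. I couldn't measure that load directly.
- **Release:** I took the push off before opening the jaws, but went slightly too far, to a 5 N pull. The tool shifted back about 0.2 mm, and the wedge may have moved with it. The board height stayed steady: 41.65–41.70 mm at its end screws before release and 41.68 mm after.
- **Final pictures:** The last top and side views showed the wedge carrying the board, the stand's heel at the stop strip and the arm clear. The gauge and other things looked undisturbed where they were in view; the arm hid some of them, including part of the gauge in the side view.
- **A check that disagreed:** A camera estimate put the pointer's tip at about 38.7 mm, but the force showed contact with the board at about 41 mm. I trusted the force.
- **A slip:** Early on I sent one move the wrong way because of a sign error. The arm was high over the bench at the time and the force stayed near zero.

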